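# Tip a tube block onto the deck of a dry-bath heater

## Robot

A 7-joint arm with a two-finger parallel gripper is mounted at the origin on a cart in front of the work surface, level with it; the furniture and walls round the work are solid. World frame = base frame: x ahead of the robot, y to its left, z up, the work surface at z = 0. Lengths are in m, angles in rad, forces in N, time in s.
With the tool pointing down it reaches from about 0.35 to 0.9 m from the base axis. Payload 19.9 kg.
Tool frame: the origin (TCP) lies between the finger pads; the fingertips stand 8 mm ahead of it and the grasp point (between the pads) lies 11 mm behind it (manip.finger_overhang is the z of the fingertips in the tool frame, in m); z points along the fingers, y is the line along which they close (so a half turn about z gives the same grasp; the last joint's range is limited). The gripper opens to 85 mm and grips with 20 to 120 N. Pads are 22 mm wide; open, the fingers measure 114 mm over their backs; the gripper's body (76 mm by 85 mm) begins 54 mm behind the grasp point. The pads swing forward as they close: fully open they stand 13 mm farther back than shut.
Start: joints at [-1.23, 0.417, -0.01, 1.614, 0.005, 1.111, -0.053], TCP at [0.233, 0.58, 0.239] pointing down, gripper open.
Joint ranges: [-2.81, 2.81], [-0.39, 2.02], [-1.27, 1.25], [0.06, 2.57], [-1.19, 4.33], [0.19, 2], [-2.82, 2.82]. Speed limits (rad/s): [1.89, 1.89, 2.39, 2.39, 3.01, 3.01, 3.01].

## Interface

Orientations are given as a rotation vector (axis times angle).
In Python, from station import manip gives the robot as it stands. The module is installed in compiled form; this text tells all that it offers.
- The arm moves only by the shell command python3 -m jog 'ROWS' [FORCE]. ROWS is text: rows parted by semicolons, each of 7 numbers parted by spaces: the opening, from 0 (shut) to 1 (fully open), then the shift along the tool's x, y, z in mm, then the turn, a rotation vector about the tool's x, y, z in rad. In form: grip dx dy dz wx wy wz; .... A call has exactly 5 rows; each row shifts and turns the commanded pose from where the row before left it, along the tool's axes as they then stand; what a row does not reach is not made up. A row lasts 1/8 s, in which the tool goes at most 62.5 mm and 10.7 degrees, less where a joint would pass 70% of its speed; a pose out of reach is approached as far as the arm can. A call with a gripper value outside its range is refused whole. The fingers move at their own pace and stop on an object; FORCE is the grip in N (left out, the last holds). Time passes only in rows, so rows that do not move let the fingers close, or fill a call up. It gives the time, the measured TCP pose, the force, the opening and the grip force at its end, in the units of the state.
- manip.get_state(): the state, without advancing time (a new reading comes with each control period).
- manip.get_image(name): name is "scene" or "side" or "wrist"; returns the picture (420x560x3 uint8, red, green, blue); there is no depth.
- manip.calibration(name): a dict with "vfov" (degrees; the focal length in pixels is half the picture's height over the tangent of half this angle, whatever the lens; pixels are square), "cx", "cy" (the principal point, pixels), "dist" ([k1, k2, p1, p2, k3] as OpenCV has them; the pictures are not rectified), "R" (3x3) and "t" (3): a world point X has camera coordinates R X + t. Camera axes: x right, y down, z forward; pixel columns grow to the right and rows downward; lengths in m; the calibration is good to about 2 mm. A picture is of the moment at which its call begins: read the wrist's pose just before it. calibration takes no time and is no camera call; for the wrist camera it gives the pose at the moment of the call.
- manip.hand_in(): hands the job in; it is judged then, once.
The state is a dict: "time_s": time; "joint_pos": joint angles; "qvel": joint speeds; "effort": joint torques, N m; "tcp_pos": TCP position; "tool_rot": TCP orientation; "contact_force": force on the tool from outside, world axes, zero at the start; "moment": the same for the moment, N m; "width": finger opening in m; "finger_force": force on a finger pad.
Only numpy, scipy, OpenCV 4.12 (cv2) and the standard library are available. Lean on these libraries where they do the work, as an engineer would, in place of code of your own. Each camera call takes 0.05 s, during which the arm holds its last target. There are 200 camera calls.

## Task

The aluminium tube block stands on its end on the bench in front of the dry-bath heater, its wells facing away from the heater. Slide it, still upright, squarely up against the front edge of the heater's low deck, then tip it over that edge so that it lies on the deck with its wells facing up, and push it back along the deck until it butts squarely against the black stop strip of the housing, with no part of it hanging over the deck's sides. Leave the jar, the marker and the forceps where they are.

Things in the scene. Friction and masses are not known exactly. Their poses are not given: they have to be found in the camera images.
- heater: fixed dry-bath heater: a dark flat steel deck 12 mm high, 160 mm wide (y), 90 mm deep (x) to the stop strip, and behind it a white housing, 160 mm wide, 80 mm deep, 62 mm high (knob up to 72 mm). Origin on the bench under the middle of the deck's front edge; x level across the deck towards the housing, y along the edge to the left, z up. Turned up to 20 degrees about the vertical
- heater_edge (a point): middle of the upper front edge of the deck, 12 mm above the bench. The edge is a fence: a vertical step 12 mm high, 160 mm wide, that stops the block's foot
- heater_stop (a point): middle of the face of the black rubber stop strip on the housing, 90 mm behind the front edge, strip 130 mm wide, at 20 to 42 mm above the bench
- block: loose bare aluminium tube block, 0.6 to 0.9 kg, mass near its middle, standing on its end: 50 mm deep (x), 96 wide (y), 76 high (z). Origin at the centre of its underside as it stands; z up, x towards the heater. Pushed low it slides; with its foot at the deck's edge and pushed near its top (a few N) it tips, falls by itself past about 45 degrees, and lies with its foot end near the deck's edge
- block_wells (a point): centre of the block's well face (x = -25 mm, z = 38 mm in the block's frame), with 15 wells of 12 mm diameter in 3 rows of 5; it faces away from the heater at the start and up at the end
- block_landing (a point): centre of the plain face that must lie on the deck (x = +25 mm, z = 38 mm in the block's frame); at the start 30 to 70 mm in front of the deck's edge, up to 12 mm off its middle and up to 10 degrees off square
- block_top (a point): centre of the end that is on top while the block stands (z = 76 mm in the block's frame); after tipping this end faces the stop strip
- jar: bystander: specimen jar with a yellow cap, 64 mm across, 77 mm high, to the left of the work; origin at the centre of its underside
- marker: bystander: red marker pen, 125 mm long, 14 mm thick, lying on the bench to the left; origin under its middle
- forceps_steel: bystander: steel forceps, 126 mm long, lying on the bench to the right; origin under the middle
There are look-alikes about, which are no part of the job. There is more than one size of the heater; the job needs the larger.

How it is judged:
By the outcome, as a careful person would: the job done as asked, in the order asked, and still so for the second after the job is handed in, with the robot touching nothing.
It also fails if it takes over 48 s, if anything falls off the work surface, if the arm or the gripper's body presses on something with over 40 N, if the wrist force passes 120 N, or if a joint passes its speed limit or range.

## Working session

There is one attempt and no reset: what is moved stays moved. The work goes in short steps, Python scripts to look and compute and a shell command to move; the robot and the scene stay as the last step left them, time stands still between calls to the robot, and variables do not carry over. Pictures are saved under pics/ and viewed, at most 10 in all, crops included, and the job is handed in when it is done.

```bash
mkdir -p pics; cat > h.py <<'E'
import numpy as np, cv2
from station import manip
from scipy.spatial.transform import Rotation as Ro
def K(c,sh=(420,560)):
    f=sh[0]/2/np.tan(np.radians(c["vfov"])/2)
    return np.array([[f,0,c["cx"]],[0,f,c["cy"]],[0,0,1.]])
def ray(c,px):
    u=cv2.undistortPoints(np.array(px,float).reshape(-1,1,2),K(c),np.array(c["dist"],float))[:,0]
    R=np.array(c["R"]);d=np.c_[u,np.ones(len(u))]@R
    return -R.T@np.array(c["t"]),d
def plane(c,px,z):
    o,d=ray(c,px);return o+d*((z-o[2])/d[:,2])[:,None]
def proj(c,X):
    R=np.array(c["R"]);return cv2.projectPoints(np.array(X,float).reshape(-1,1,3),cv2.Rodrigues(R)[0],np.array(c["t"],float),K(c),np.array(c["dist"],float))[0][:,0]
def snap(n,f):
    c=manip.calibration(n);im=manip.get_image(n);cv2.imwrite(f"pics/{f}.png",im[:,:,::-1]);return c,im
E
python3 - <<'E'
from h import *
print(manip.get_state())
for n in("scene","side"):
    c,im=snap(n,n+"0");print(n,{k:np.round(v,3).tolist() for k,v in c.items()})
E
```

```text
{'time_s': 0.0, 'joint_pos': array([-1.23052464,  0.41799212, -0.01033797,  1.61422288,  0.00466479,
        1.11066744, -0.05298048]), 'qvel': array([ 0.00017943,  0.00012473, -0.00012423, -0.00106983,  0.00057154,
        0.00067825,  0.00231613]), 'effort': array([ 3.95879251e-04, -8.64446139e+01,  6.79144040e-01, -4.34894550e+01,
        1.91628345e-02,  7.44305580e-03,  1.81487661e-05]), 'tcp_pos': array([0.23270269, 0.5796808 , 0.23862828]), 'tool_rot': array([-5.95945307e-01, -3.08435344e+00,  1.96481178e-03]), 'contact_force': array([ 0.248796  , -0.55191054,  0.72655537]), 'moment': array([ 0.0187604 , -0.00800818, -0.02612099]), 'finger_force': 0.0, 'width': 0.08555286542460593}
scene {'vfov': 51.725, 'cx': 276.278, 'cy': 208.108, 'dist': [-0.032, 0.0, 0.0, 0.0, 0.0], 'R': [[0.746, -0.666, 0.003], [-0.318, -0.36, -0.877], [0.585, 0.653, -0.48]], 't': [-0.37, 0.229, 0.764]}
side {'vfov': 46.422, 'cx': 275.354, 'cy': 218.576, 'dist': [-0.004, 0.0, 0.0, 0.0, 0.0], 'R': [[0.988, -0.157, 0.004], [-0.053, -0.357, -0.933], [0.148, 0.921, -0.36]], 't': [-0.519, 0.093, 1.291]}
```

View pics/scene0.png

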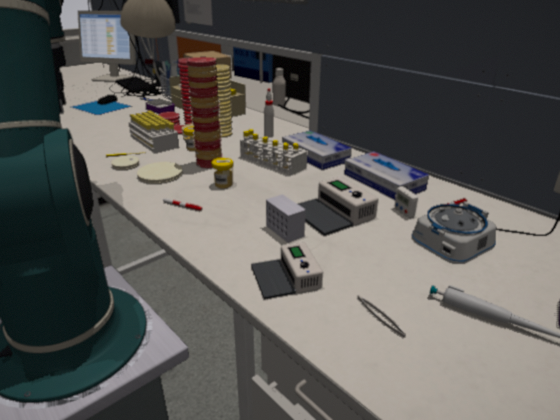

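View pics/side0.png

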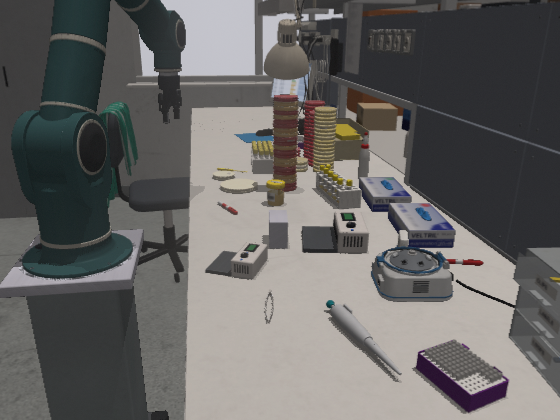

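Candidates: heater at scene (335,207) [deck (322,215)] or heater at scene (288,268) [deck (272,277)]. The only block is at (285,217). The back heater looks larger and the block stands in front of its deck. I'll check this in a close crop.

```bash
python3 - <<'E'
from h import *
a=cv2.imread("pics/scene0.png")[165:300,240:390];b=cv2.imread("pics/side0.png")[195:285,200:380]
a=cv2.resize(a,None,fx=4,fy=4,interpolation=cv2.INTER_CUBIC);cv2.imwrite("pics/ca.png",a)
b=cv2.resize(b,None,fx=4.4,fy=4.4,interpolation=cv2.INTER_CUBIC);cv2.imwrite("pics/cb.png",b)
E
```

```text
(no output)
```

View pics/ca.png

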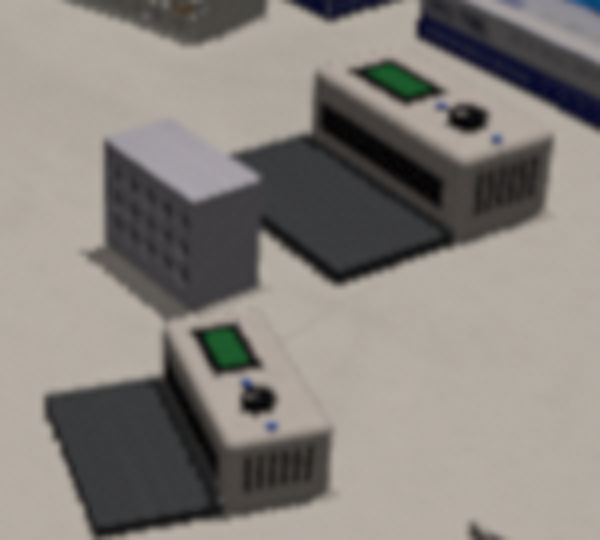

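View pics/cb.png

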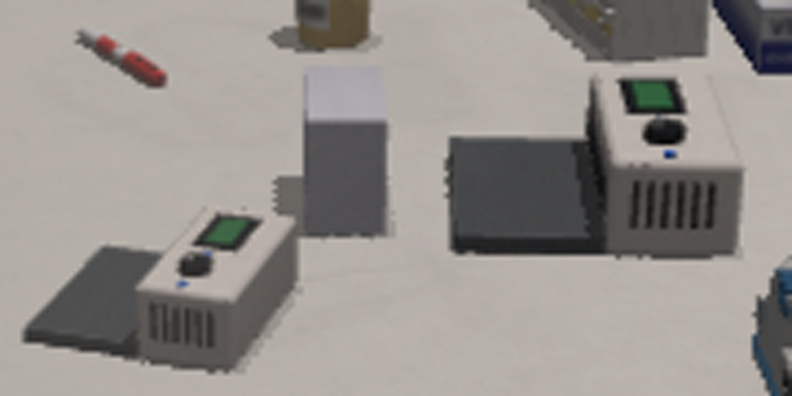

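The crops show the larger heater is the back one, with its knob on the right and the block facing its deck. Block top corners in crop ca are (107,140), (170,120), (262,178) and (193,203). The near front deck corner is about (340,272).

```bash
python3 - <<'E'
from h import *
s=manip.calibration("scene");d=manip.calibration("side")
A=lambda p:np.array(p)/4+[240,165]-.4
B=lambda p:np.array(p)/4.4+[200,195]-.4
P=lambda n,x:print(n,np.round(x,4).tolist())
P("block top scene (wellL,backL,backR,wellR)",plane(s,A([(107,140),(170,120),(262,178),(193,203)]),.076)[:,:2])
P("block top side (wellR,backR,backL,wellL)",plane(d,B([(305,122),(387,120),(380,68),(307,68)]),.076)[:,:2])
P("block bot scene wellR,backR",plane(s,A([(190,308),(257,283)]),0)[:,:2])
P("deck scene frontR, backR",plane(s,A([(340,274),(450,238)]),.012)[:,:2])
P("deck side frontR,frontL,backR",plane(d,B([(452,238),(450,138),(607,238)]),.012)[:,:2])
P("housing scene top FL,FR,BR",plane(s,A([(318,73),(460,165),(552,137)]),.062)[:,:2])
P("housing side top FR,BR,FL",plane(d,B([(610,166),(742,168),(595,77)]),.062)[:,:2])
# small heater, housing
P("small scene housing top fl,fr,br,",plane(s,A([(165,325),(222,443),(330,430)]),.05)[:,:2])
P("small side housing top",plane(d,B([(137,290),(237,303),(298,220),(205,208)]),.05)[:,:2])
P("jar",plane(s,[(223,187)],0)); P("marker",plane(s,[(165,203),(201,209)],.007));P("forceps",plane(s,[(360,297),(403,333)],.005))
E
```

```text
block top scene (wellL,backL,backR,wellR) [[0.5126, 0.0555], [0.5599, 0.0499], [0.5496, -0.0417], [0.4988, -0.0365]]
block top side (wellR,backR,backL,wellL) [[0.5016, -0.0405], [0.5512, -0.0445], [0.5632, 0.0462], [0.5166, 0.053]]
block bot scene wellR,backR [[0.5027, -0.0315], [0.5526, -0.0383]]
deck scene frontR, backR [[0.5837, -0.0776], [0.6669, -0.0944]]
deck side frontR,frontL,backR [[0.5851, -0.0814], [0.6172, 0.0765], [0.6776, -0.0953]]
housing scene top FL,FR,BR [[0.702, 0.0556], [0.6713, -0.0931], [0.7447, -0.108]]
housing side top FR,BR,FL [[0.675, -0.1019], [0.7514, -0.1164], [0.7069, 0.0463]]
small scene housing top fl,fr,br, [[0.4284, -0.0903], [0.3798, -0.1849], [0.4267, -0.2126]]
small side housing top [[0.3877, -0.2025], [0.4384, -0.2257], [0.4851, -0.1253], [0.4344, -0.1007]]
jar [[0.5625, 0.3142, 0.0]]
marker [[0.3753, 0.3259, 0.007], [0.431, 0.231, 0.007]]
forceps [[0.4689, -0.2787, 0.005], [0.4491, -0.3918, 0.005]]
```

```bash
cat >> h.py <<'E'
# heater frame estimate
HY=np.radians(-11.5); HO=np.array([.601,-.002]); HX=np.array([np.cos(HY),np.sin(HY)]); HL=np.array([-HX[1],HX[0]])
def W(x,y,z): return np.r_[HO+x*HX+y*HL,z]
def to(p):  # shift from measured pose to world p in tool axes (mm)
    s=manip.get_state();return np.round(Ro.from_rotvec(s["tool_rot"]).inv().apply(np.array(p)-s["tcp_pos"])*1000,1)
def yawerr(): # turn about tool z to set tool y parallel to heater edge, plus tilt
    R=Ro.from_rotvec(manip.get_state()["tool_rot"]).as_matrix();l=R.T@np.r_[HL,0]
    a=np.arctan2(-l[0],l[1]);a=(a+np.pi/2)%np.pi-np.pi/2;return a,R
E
python3 - <<'E'
from h import *
s=manip.calibration("scene");d=manip.calibration("side")
def tri(p,q):
    o1,a=ray(s,[p]);o2,b=ray(d,[q]);k=np.linalg.lstsq(np.c_[a[0],-b[0]],o2-o1,rcond=None)[0];return np.round((o1+k[0]*a[0]+o2+k[1]*b[0])/2,3)
print("lamp",tri((148,15),(287,60)),"stack top",tri((203,62),(286,98)),"stack base",plane(s,[(208,163)],0))
a,R=yawerr();print("yaw turn",a,"R",R.round(3).tolist())
print(to(W(-.16,.0,.2)), W(-.16,0,.2))
print("wrist cam", {k:np.round(v,3).tolist() for k,v in manip.calibration("wrist").items()}, manip.finger_overhang)
c=manip.calibration("wrist");R=np.array(c["R"]);st=manip.get_state();Rt=Ro.from_rotvec(st["tool_rot"]).as_matrix()
print("cam in tool",Rt.T@(-R.T@c["t"]-st["tcp_pos"]),Rt.T@R[2])
E
```

```text
lamp [0.738 1.015 0.426] stack top [0.641 0.498 0.329] stack base [[0.63281213 0.49905889 0.        ]]
yaw turn -0.1810423561072414 R [[-0.928, 0.373, -0.0], [0.373, 0.928, -0.001], [-0.0, -0.001, -1.0]]
[-401.  -431.4   39.3] [0.44421205 0.02989887 0.2       ]
wrist cam {'vfov': 63.227, 'cx': 271.864, 'cy': 206.973, 'dist': [-0.083, 0.0, 0.0, 0.0, 0.0], 'R': [[0.372, 0.928, -0.0], [0.877, -0.352, 0.326], [0.303, -0.122, -0.945]], 't': [-0.624, -0.043, 0.38]} 0.008
cam in tool [ 0.08394304 -0.00073489 -0.13443507] [-3.26315024e-01  7.58236527e-04  9.45260774e-01]
```

```bash
python3 -m jog '0.65 -40 -43 4 0 0 0;0.65 -40 -43 4 0 0 0;0.65 -40 -43 4 0 0 0;0.65 -40 -43 4 0 0 0;0.65 -40 -43 4 0 0 0'; python3 -m jog '0.65 -40 -43 4 0 0 0;0.65 -40 -43 4 0 0 0;0.65 -40 -43 4 0 0 0;0.65 -40 -43 4 0 0 0;0.65 -40 -43 4 0 0 -0.18'
python3 -m jog '0.65 0 0 0 0 0 0;0.65 0 0 0 0 0 0;0.65 0 0 0 0 0 0;0.65 0 0 0 0 0 0;0.65 0 0 0 0 0 0'
python3 - <<'E'
from h import *
snap("wrist","w1");print(to(W(-.16,0,.2)),yawerr()[0])
E
```

```text
time_s: 0.72
tcp_pos: [0.3387, 0.304, 0.2191]
tool_rot: [-0.596, -3.085, 0.0]
contact_force: [1.4, -0.0, 0.1]
width: 0.0555
finger_force: 0.0
time_s: 1.35
tcp_pos: [0.4403, 0.0415, 0.2001]
tool_rot: [-0.373, -3.119, -0.0]
contact_force: [0.9, 1.3, 0.4]
width: 0.0553
finger_force: 0.0
time_s: 1.98
tcp_pos: [0.4399, 0.0441, 0.2002]
tool_rot: [-0.374, -3.119, -0.0]
contact_force: [0.7, 0.3, -0.1]
width: 0.0558
finger_force: 0.0
[ -7.5 -12.8   0.2] -0.03831207937653702
```

View pics/w1.png

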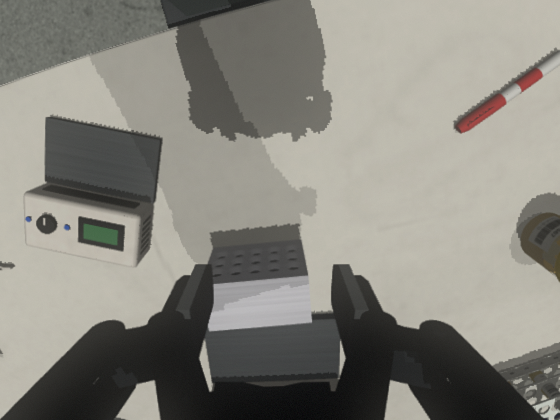

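Wrist view, with up in the image pointing towards the robot. Block top corners are (213,283), (308,277), (312,322) and (208,330), and the deck front-left corner is (338,317). The stop line runs from (214,381) to (337,373).

```bash
python3 - <<'E'
from h import *
c=manip.calibration("wrist");P=lambda n,x:print(n,np.round(x,4).tolist())
t=plane(c,[(213,283),(308,277),(312,322),(208,330)],.076)[:,:2];P("blocktop wR,wL,bL,bR",t);P("ctr",t.mean(0))
for a,b in((0,1),(3,2)): v=t[b]-t[a];print(np.degrees(np.arctan2(-v[0],v[1])),np.linalg.norm(v))
k=plane(c,[(338,317),(314,317.5),(337,373),(214,381)],.012)[:,:2];P("deck frontL, front@314, stopL, stopR",k)
for q in k: P("heater frame",[(q-HO)@HX,(q-HO)@HL])
for q in t: P("block hf",[(q-HO)@HX,(q-HO)@HL])
E
```

```text
blocktop wR,wL,bL,bR [[0.5011, -0.0244], [0.5148, 0.0575], [0.5623, 0.0517], [0.5486, -0.0441]]
ctr [0.5317, 0.0102]
-9.47988161251382 0.08307280856781787
-8.179533611813264 0.09677119373939595
deck frontL, front@314, stopL, stopR [[0.6134, 0.079], [0.6073, 0.0522], [0.6968, 0.064], [0.6733, -0.0878]]
heater frame [-0.004, 0.0819]
heater frame [-0.0047, 0.0544]
heater frame [0.0807, 0.0838]
heater frame [0.0879, -0.0697]
block hf [-0.0934, -0.0419]
block hf [-0.0963, 0.0411]
block hf [-0.0486, 0.0449]
block hf [-0.043, -0.0517]
```

```bash
cat >> h.py <<'E'
def edge(im,c,p,q,z,n=40,w=3):
    g=cv2.GaussianBlur(im.mean(2).astype(np.float32),(0,0),.8);p,q=np.array(p,float),np.array(q,float)
    t=(q-p)/np.linalg.norm(q-p);m=np.array([-t[1],t[0]]);o=np.arange(-w,w+.01,.1);pts=[]
    for s in np.linspace(.12,.88,n):
        X=(p+s*(q-p)+o[:,None]*m).astype(np.float32)
        v=cv2.remap(g,X[:,0],X[:,1],cv2.INTER_LINEAR)[:,0] if 0 else cv2.remap(g,X[:,0].reshape(-1,1),X[:,1].reshape(-1,1),cv2.INTER_CUBIC)[:,0]
        d=abs(np.gradient(v));pts.append(X[d.argmax()])
    pts=np.array(pts);W3=plane(c,pts,z)[:,:2].astype(np.float32)
    vx,vy,x,y=cv2.fitLine(W3,cv2.DIST_HUBER,0,.0005,.01).ravel()
    r=np.std((W3-[x,y])@[-vy,vx]);a=np.degrees(np.arctan2(vy,vx));return a,np.array([x,y]),r
E
python3 - <<'E'
from h import *
A=lambda p:np.array(p)/4+[240,165]-.4
B=lambda p:np.array(p)/4.4+[200,195]-.4
s=manip.calibration("scene");d=manip.calibration("side");w=manip.calibration("wrist")
i={k:cv2.imread(f"pics/{k}.png") for k in("scene0","side0","w1")}
def E(n,*a):
    ang,p,r=edge(*a);ang=(ang+45)%90-45;print(n,round(ang,2),p.round(4),"hf",round((p-HO)@HX,4),round((p-HO)@HL,4),"rms",round(float(r),4))
E("deck front side",i["side0"],d,B((452,238)),B((450,138)),.012)
E("deck front scene",i["scene0"],s,A((340,274)),A((262,215)),.012)
E("deck right scene",i["scene0"],s,A((340,274)),A((450,238)),.012)
E("deck right side",i["side0"],d,B((452,238)),B((607,238)),.012)
E("hous front side",i["side0"],d,B((610,166)),B((595,77)),.062)
E("hous front scene",i["scene0"],s,A((318,73)),A((460,165)),.062)
E("hous right scene",i["scene0"],s,A((460,165)),A((552,137)),.062)
E("hous right side",i["side0"],d,B((610,166)),B((742,168)),.062)
E("hous back side",i["side0"],d,B((742,168)),B((705,77)),.062)
E("blk well scene",i["scene0"],s,A((107,140)),A((193,203)),.076)
E("blk back side",i["side0"],d,B((387,120)),B((380,68)),.076)
E("blk right side",i["side0"],d,B((305,122)),B((387,120)),.076)
E("blk right scene",i["scene0"],s,A((193,203)),A((262,178)),.076)
E("blk back wrist",i["w1"],w,(208,330),(312,322),.076)
E("blk well wrist",i["w1"],w,(213,283),(308,277),.076)
E("stop wrist",i["w1"],w,(214,381),(337,373),.012)
E("deck front wr",i["w1"],w,(314,318),(338,317),.012)
E("deck left wr",i["w1"],w,(339,320),(338,370),.012)
E("blk left wr",i["w1"],w,(308,277),(312,322),.076)
E
python3 -m jog '0.65 0 -10 70 0 0 0;0.65 0 0 0 0 0 0;0.65 0 0 0 0 0 0;0.65 0 0 0 0 0 0;0.65 0 0 0 0 0 -0.038'|head -3
```

```text
deck front side -11.34 [ 0.5979 -0.0048] hf -0.0025 -0.0034 rms 0.001
deck front scene -10.79 [ 0.5794 -0.0492] hf -0.0118 -0.0505 rms 0.0011
deck right scene -9.57 [ 0.6177 -0.0929] hf 0.0345 -0.0858 rms 0.0012
deck right side -8.52 [ 0.627  -0.1067] hf 0.0463 -0.0974 rms 0.0003
hous front side -6.95 [ 0.6882 -0.0315] hf 0.0913 -0.0116 rms 0.0023
hous front scene -10.83 [ 0.6877 -0.021 ] hf 0.0888 -0.0013 rms 0.0018
hous right scene -10.55 [ 0.7124 -0.1015] hf 0.129 -0.0753 rms 0.0016
hous right side -16.22 [ 0.7132 -0.109 ] hf 0.1313 -0.0825 rms 0.0029
hous back side -11.28 [ 0.7622 -0.0451] hf 0.1666 -0.0101 rms 0.0015
blk well scene -7.56 [0.5046 0.005 ] hf -0.0959 -0.0124 rms 0.0011
blk back side -16.19 [0.5529 0.0047] hf -0.0485 -0.0031 rms 0.0033
blk right side -8.37 [ 0.5264 -0.0419] hf -0.0651 -0.054 rms 0.0006
blk right scene -7.13 [ 0.527  -0.0399] hf -0.0649 -0.0519 rms 0.0012
blk back wrist -7.55 [0.556  0.0039] hf -0.0452 -0.0032 rms 0.0003
blk well wrist -7.63 [0.5063 0.0108] hf -0.0953 -0.0063 rms 0.0003
stop wrist -10.03 [ 0.6826 -0.0008] hf 0.0797 0.0175 rms 0.002
deck front wr -14.11 [0.6126 0.065 ] hf -0.002 0.0679 rms 0.0003
deck left wr -8.38 [0.659  0.0727] hf 0.042 0.0848 rms 0.0013
blk left wr -5.87 [0.5351 0.0548] hf -0.0759 0.0425 rms 0.0012
time_s: 2.65
tcp_pos: [0.4385, 0.0355, 0.1394]
tool_rot: [0.312, 3.124, 0.002]
```

```bash
cat >> h.py <<'E'
HY=np.radians(-11.); HO=np.array([.599,-.001]); HX=np.array([np.cos(HY),np.sin(HY)]); HL=np.array([-HX[1],HX[0]])
def hf():
    s=manip.get_state();p=s["tcp_pos"];f=s["contact_force"];q=p[:2]-HO
    print("t",round(s["time_s"],2),"hf",np.round([q@HX*1e3,q@HL*1e3,p[2]*1e3],1),"F",np.round([f[:2]@HX,f[:2]@HL,f[2]],1),"M",np.round(s["moment"],2),"yaw",round(yawerr()[0],4),"tilt",yawerr()[1][:2,2].round(4))
E
python3 -c "
from h import *
hf();print(to(W(-.14,-.005,.028)))"
```

```text
t 2.65 hf [-164.5    5.2  139.4] F [-0.2  0.6 -0.9] M [-0.05  0.05  0.01] yaw -0.0073 tilt [0.0017 0.0008]
[-24.4 -10.2 111.4]
```

```bash
python3 -m jog '0.65 0 -10 40 0 0 -0.008;0.65 -5 0 40 0 0 0;0.65 -10 0 31 0 0 0;0.65 -10 0 0 0 0 0;0.65 0 0 0 0 0 0'|head -1; python3 -c "
from h import *
hf()"
```

```text
time_s: 3.28
t 3.27 hf [-138.9   -5.1   28.5] F [-0.2  0.3  0.1] M [-0.01 -0.    0.05] yaw -0.0012 tilt [0.0015 0.0003]
```

```bash
python3 -m jog '0.65 -12 0 0 0 0 0;0.65 -12 0 0 0 0 0;0.65 -6 0 0 0 0 0;0.65 -6 0 0 0 0 0;0.65 -6 0 0 0 0 0'|head -1; python3 -c "
from h import *
hf()"
python3 -m jog '0.65 -6 0 0 0 0 0;0.65 -6 0 0 0 0 0;0.65 -6 0 0 0 0 0;0.65 -5 0 0 0 0 0;0.65 -3 0 0 0 0 0'|head -1; python3 -c "
from h import *
hf();snap('wrist','w2');snap('side','s2')"
```

```text
time_s: 3.9
t 3.9 hf [-98.5  -5.2  27.1] F [-6.   0.8  2.1] M [0.27 1.28 0.02] yaw -0.0011 tilt [-0.0016  0.0004]
time_s: 4.53
t 4.53 hf [-72.8  -5.4  27. ] F [-8.8 -0.2  5.7] M [ 0.33  1.56 -0.02] yaw -0.0014 tilt [-0.0022  0.0004]
```

View pics/w2.png

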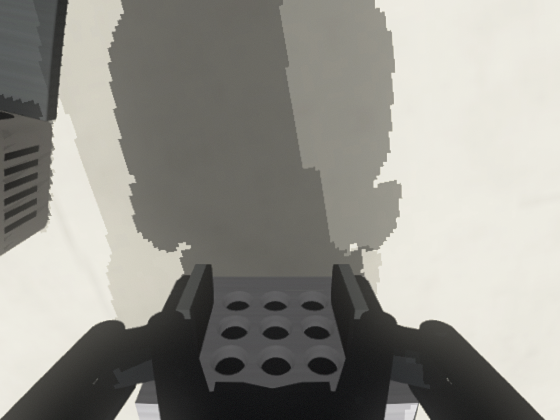

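The wrist view shows the block's well face flat against both fingers, with both pads in contact. I'll keep pushing slowly until the force rises.

```bash
python3 -m jog '0.65 -3 0 0 0 0 0;0.65 -2 0 0 0 0 0;0.65 -1 0 0 0 0 0;0.65 0 0 0 0 0 0;0.65 0 0 0 0 0 0'|head -1; python3 -c "
from h import *
hf()"
python3 -m jog '0.65 -2 0 0 0 0 0;0.65 -1 0 0 0 0 0;0.65 -1 0 0 0 0 0;0.65 0 0 0 0 0 0;0.65 0 0 0 0 0 0'|head -1; python3 -c "
from h import *
hf()"
```

```text
time_s: 5.25
t 5.25 hf [-66.8  -5.4  27. ] F [-5.8 -0.1  2.3] M [0.28 1.04 0.06] yaw -0.0014 tilt [-0.0018  0.0002]
time_s: 5.88
t 5.88 hf [-62.9  -5.4  26.9] F [-5.5  0.8  1.9] M [ 0.32  1.15 -0.  ] yaw -0.0014 tilt [-0.0019  0.0003]
```

```bash
python3 -m jog '0.65 -1 0 0 0 0 0;0.65 -1 0 0 0 0 0;0.65 0 0 0 0 0 0;0.65 0 0 0 0 0 0;0.65 0 0 0 0 0 0'|head -1; python3 -c "
from h import *
hf()"
python3 -m jog '0.65 -1 0 0 0 0 0;0.65 -1 0 0 0 0 0;0.65 0 0 0 0 0 0;0.65 0 0 0 0 0 0;0.65 0 0 0 0 0 0'|head -1; python3 -c "
from h import *
hf();snap('side','s3');a=cv2.imread('pics/s3.png')[190:290,220:380];cv2.imwrite('pics/s3c.png',cv2.resize(a,None,fx=5,fy=5,interpolation=cv2.INTER_CUBIC))"
```

```text
time_s: 6.5
t 6.5 hf [-60.9  -5.4  27. ] F [-6.   0.3  1.9] M [ 0.25  1.17 -0.  ] yaw -0.0014 tilt [-0.0019  0.0003]
time_s: 7.12
t 7.12 hf [-59.   -5.4  26.9] F [-7.1 -0.4  3.6] M [0.28 1.34 0.05] yaw -0.0013 tilt [-0.0022  0.0003]
```

View pics/s3c.png

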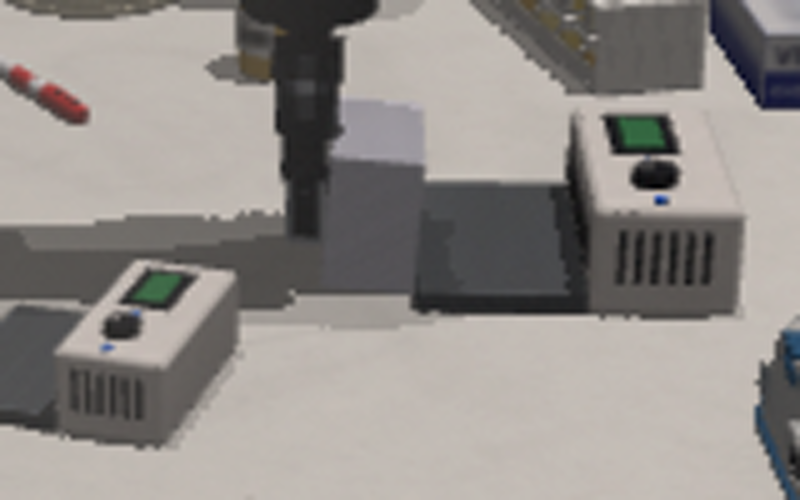

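In the side view the block foot is at or very near the deck's front edge, around (415,290). The force is only just rising, so I'll push a bit further.

```bash
python3 -m jog '0.65 -1 0 0 0 0 0;0.65 0 0 0 0 0 0;0.65 -1 0 0 0 0 0;0.65 0 0 0 0 0 0;0.65 0 0 0 0 0 0'|head -1; python3 -c "
from h import *
hf()"
python3 -m jog '0.65 -1 0 0 0 0 0;0.65 0 0 0 0 0 0;0.65 -0.5 0 0 0 0 0;0.65 0 0 0 0 0 0;0.65 0 0 0 0 0 0'|head -1; python3 -c "
from h import *
hf()"
```

```text
time_s: 7.8
t 7.8 hf [-58.6  -5.4  26.7] F [-18.9  -0.1  11. ] M [0.69 3.47 0.2 ] yaw -0.0009 tilt [-0.0055  0.0008]
time_s: 8.43
t 8.43 hf [-58.5  -5.4  26.5] F [-26.4  -0.9  17.9] M [1.11 5.15 0.34] yaw -0.0006 tilt [-0.0081  0.0012]
```

```bash
python3 -m jog '0.65 8 0 0 0 0 0;0.65 4 0 0 0 0 0;0.65 0 0 -20 0 0 0;0.65 0 0 -20 0 0 0;0.65 0 0 0 0 0 0'|head -1; python3 -c "
from h import *
hf();snap('side','s4')
c=manip.calibration('side')
i=cv2.imread('pics/s4.png');a=i[190:290,220:380];cv2.imwrite('pics/s4c.png',cv2.resize(a,None,fx=5,fy=5,interpolation=cv2.INTER_CUBIC))
print(proj(c,[W(0,-.08,.012),W(0,.08,.012),W(0,-.053,.0),W(-.05,-.053,.076),W(0,-.053,.076)]))"
```

```text
time_s: 9.05
t 9.05 hf [-65.5  -5.1  68.5] F [-0.5  0.3 -0.4] M [-0.01 -0.03  0.  ] yaw -0.0015 tilt [0.0029 0.0004]
[[301.67934238 248.42888458]
 [300.81162756 225.88825201]
 [301.41475961 248.30840176]
 [283.28616449 221.96269318]
 [302.08801137 222.27386591]]
```

View pics/s4c.png

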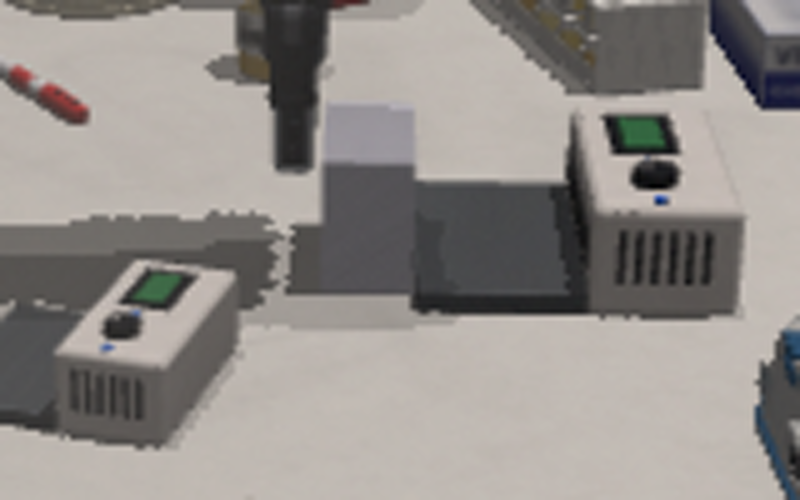

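The block stands upright and flush with the deck edge, with the fingers clear behind its top. Now I'll tip it.

```bash
python3 -m jog '0.65 -6 0 0 0 0 0;0.65 -6 0 0 0 0 0;0.65 -6 0 -1 0 0 0;0.65 -6 0 -1 0 0 0;0.65 -6 0 -1 0 0 0'|head -1; python3 -c "
from h import *
hf()"
python3 -m jog '0.65 -6 0 -1 0 0 0;0.65 -6 0 -1 0 0 0;0.65 -4 0 -1 0 0 0;0.65 0 0 0 0 0 0;0.65 0 0 0 0 0 0'|head -1; python3 -c "
from h import *
hf();snap('side','s5')
i=cv2.imread('pics/s5.png');a=i[190:290,220:380];cv2.imwrite('pics/s5c.png',cv2.resize(a,None,fx=5,fy=5,interpolation=cv2.INTER_CUBIC))"
```

```text
time_s: 9.72
t 9.72 hf [-37.6  -5.1  70.5] F [-25.7  -1.9  39.9] M [1.08 4.94 0.51] yaw -0.0008 tilt [-0.0036  0.0013]
time_s: 10.35
t 10.35 hf [-18.8  -5.1  74.5] F [-3.5 -0.1 25.8] M [0.61 0.38 0.11] yaw -0.0016 tilt [0.0031 0.0006]
```

View pics/s5c.png

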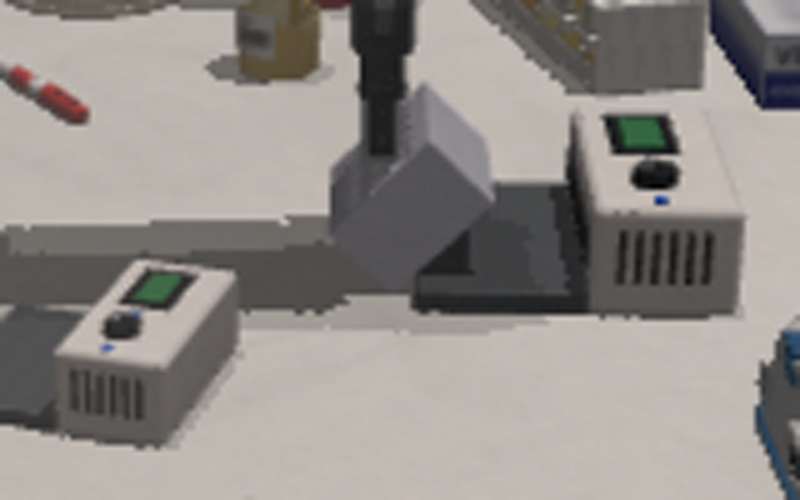

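The block is tilted about 45°, with its foot near the edge at (400,290) in the crop. I'll keep pushing while lifting more, so the fingertips press down less.

```bash
python3 -m jog '0.65 -4 0 -4 0 0 0;0.65 -5 0 -4 0 0 0;0.65 -5 0 -3 0 0 0;0.65 -5 0 -2 0 0 0;0.65 -5 0 -2 0 0 0'|head -1; python3 -c "
from h import *
hf()"
python3 -m jog '0.65 -5 0 -1 0 0 0;0.65 -5 0 -1 0 0 0;0.65 0 0 0 0 0 0;0.65 0 0 0 0 0 0;0.65 0 0 0 0 0 0'|head -1; python3 -c "
from h import *
hf();snap('side','s6')
i=cv2.imread('pics/s6.png');a=i[190:290,220:380];cv2.imwrite('pics/s6c.png',cv2.resize(a,None,fx=5,fy=5,interpolation=cv2.INTER_CUBIC))"
```

```text
time_s: 11.02
t 11.03 hf [ 3.7 -5.5 88.2] F [-0.7  1.4  0.1] M [ 0.01 -0.03 -0.01] yaw -0.0014 tilt [-0.0003  0.0001]
time_s: 11.65
t 11.65 hf [13.2 -5.4 90.2] F [ 0.1 -0.3  0.4] M [-0.02  0.01  0.02] yaw -0.0014 tilt [-0.0003  0.0002]
```

View pics/s6c.png

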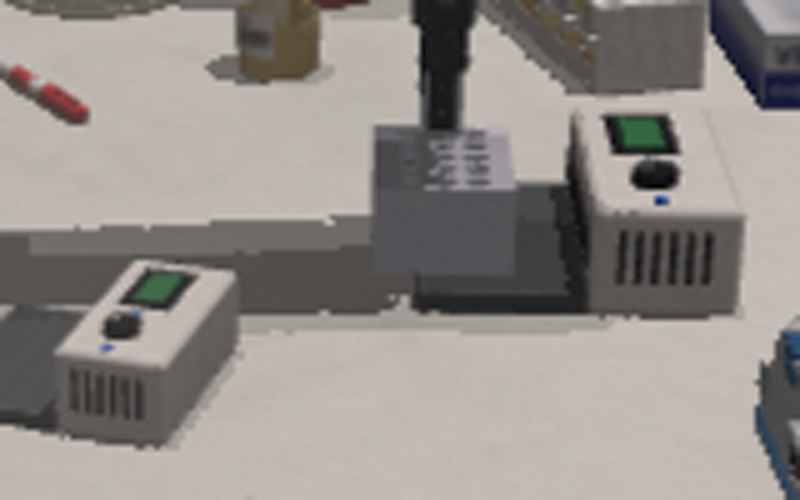

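The block lies on the deck with its wells up and its foot end overhanging the front edge by about 20 mm, at (375,270) against the deck edge at (415,300) in the crop. Next I'll move the fingers behind it and down.

```bash
python3 -m jog '0.65 40 0 0 0 0 0;0.65 45 0 0 0 0 0;0.65 0 0 0 0 0 0;0.65 0 0 28 0 0 0;0.65 0 0 28 0 0 0'|head -1; python3 -c "
from h import *
hf()"
python3 -m jog '0.65 -7 0 0 0 0 0;0.65 -7 0 0 0 0 0;0.65 -7 0 0 0 0 0;0.65 -7 0 0 0 0 0;0.65 -7 0 0 0 0 0'|head -1; python3 -c "
from h import *
hf()"
```

```text
time_s: 12.32
t 12.32 hf [-70.7  -5.1  34. ] F [0.6 0.3 0.3] M [ 0.05 -0.05  0.03] yaw -0.0013 tilt [0.0016 0.0003]
time_s: 12.95
t 12.95 hf [-36.   -5.4  34.6] F [-0.3  0.5 -0.1] M [0.01 0.04 0.02] yaw -0.0014 tilt [0.0004 0.0002]
```

```bash
python3 -m jog '0.65 -5 0 0 0 0 0;0.65 -5 0 0 0 0 0;0.65 -5 0 0 0 0 0;0.65 -5 0 0 0 0 0;0.65 -5 0 0 0 0 0'|head -1; python3 -c "
from h import *
hf()"
python3 -m jog '0.65 -4 0 0 0 0 0;0.65 -3 0 0 0 0 0;0.65 -2 0 0 0 0 0;0.65 0 0 0 0 0 0;0.65 0 0 0 0 0 0'|head -1; python3 -c "
from h import *
hf()"
```

```text
time_s: 13.58
t 13.57 hf [-12.7  -5.4  34.1] F [-9.9 -0.   7.4] M [ 0.34  1.9  -0.02] yaw -0.0012 tilt [-0.0029  0.0006]
time_s: 14.2
t 14.2 hf [-3.5 -5.4 34.1] F [-6.8 -0.5  4. ] M [0.28 1.21 0.01] yaw -0.0012 tilt [-0.0021  0.0005]
```

```bash
python3 -m jog '0.65 -3 0 0 0 0 0;0.65 -2 0 0 0 0 0;0.65 -1 0 0 0 0 0;0.65 0 0 0 0 0 0;0.65 0 0 0 0 0 0'|head -1; python3 -c "
from h import *
hf()"
python3 -m jog '0.65 -1 0 0 0 0 0;0.65 0 0 0 0 0 0;0.65 -1 0 0 0 0 0;0.65 0 0 0 0 0 0;0.65 0 0 0 0 0 0'|head -1; python3 -c "
from h import *
hf()"
```

```text
time_s: 14.82
t 14.82 hf [ 2.4 -5.4 34. ] F [-6.9  0.1  4. ] M [ 0.24  1.34 -0.05] yaw -0.0013 tilt [-0.0024  0.0005]
time_s: 15.45
t 15.45 hf [ 3.8 -5.4 34. ] F [-12.9   0.5   8.8] M [0.39 2.29 0.04] yaw -0.0012 tilt [-0.0036  0.0008]
```

```bash
python3 -m jog '0.65 -1 0 0 0 0 0;0.65 0 0 0 0 0 0;0.65 -1 0 0 0 0 0;0.65 0 0 0 0 0 0;0.65 0 0 0 0 0 0'|head -1; python3 -c "
from h import *
hf()"
python3 -m jog '0.65 -1 0 0 0 0 0;0.65 0 0 0 0 0 0;0.65 0 0 0 0 0 0;0.65 0 0 0 0 0 0;0.65 0 0 0 0 0 0'|head -1; python3 -c "
from h import *
hf()"
```

```text
time_s: 16.08
t 16.07 hf [ 3.9 -5.4 33.7] F [-27.8  -1.7  20.5] M [0.94 5.12 0.12] yaw -0.0009 tilt [-0.0077  0.0015]
time_s: 16.7
t 16.7 hf [ 3.9 -5.5 33.6] F [-35.8  -1.5  28.1] M [1.15 6.53 0.2 ] yaw -0.0008 tilt [-0.0097  0.0018]
```

The contact is firm and the force is centred, so I'll retreat and check numerically.

```bash
python3 -m jog '0.65 5 0 0 0 0 0;0.65 15 0 0 0 0 0;0.65 30 0 0 0 0 0;0.65 40 0 0 0 0 0;0.65 30 0 0 0 0 0'|head -1;python3 -m jog '0.65 10 0 -55 0 0 0;0.65 10 0 -55 0 0 0;0.65 0 0 -55 0 0 0;0.65 0 0 0 0 0 0;0.65 0 0 0 0 0 0'|head -1; python3 - <<'E'
from h import *
hf()
c={};i={}
for n in("wrist","side","scene"): c[n],i[n]=snap(n,n+"9")
# predicted block top corners lying: x 14..90, y -53..43, z .062
for n in c:
    q={k:proj(c[n],[v])[0] for k,v in dict(fR=W(.014,-.053,.062),fL=W(.014,.043,.062),bR=W(.09,-.053,.062),bL=W(.09,.043,.062)).items()}
    print(n,{k:v.round(0).tolist() for k,v in q.items()})
    for a,b in(("fR","fL"),("bR","bL"),("fR","bR"),("fL","bL")):
        try:
            g,p,r=edge(i[n],c[n],q[a],q[b],.062,w=6);g=(g+45)%90-45;print("  ",a,b,round(g,2),"hf mm",((p-HO)@HX*1e3).round(1),((p-HO)@HL*1e3).round(1),"rms",round(float(r)*1e3,2))
        except Exception as e: print(e)
E
```

```text
time_s: 17.32
time_s: 17.95
t 17.95 hf [-131.7   -5.2  199.1] F [ 0.5  0.1 -0.6] M [-0.03  0.04  0.05] yaw -0.0013 tilt [0.0001 0.0003]
wrist {'fR': [224.0, 337.0], 'fL': [321.0, 337.0], 'bR': [228.0, 393.0], 'bL': [317.0, 393.0]}
   fR fL -11.1 hf mm 14.6 -3.9 rms 0.11
   bR bL -3.85 hf mm 84.8 -4.5 rms 6.04
   fR bR -10.96 hf mm 49.5 -52.8 rms 2.19
   fL bL -13.0 hf mm 52.8 42.9 rms 1.99
side {'fR': [307.0, 227.0], 'fL': [306.0, 215.0], 'bR': [336.0, 228.0], 'bL': [333.0, 215.0]}
   fR fL -22.53 hf mm 25.9 -2.9 rms 4.18
   bR bL -13.48 hf mm 91.7 -5.2 rms 6.62
   fR bR -8.74 hf mm 56.3 -56.1 rms 6.17
   fL bL -16.48 hf mm 51.7 38.1 rms 2.24
scene {'fR': [324.0, 209.0], 'fL': [302.0, 194.0], 'bR': [349.0, 202.0], 'bL': [326.0, 187.0]}
   fR fL -9.95 hf mm 13.4 -8.6 rms 1.42
   bR bL -37.38 hf mm 96.4 -2.4 rms 6.43
   fR bR -8.22 hf mm 56.2 -53.6 rms 7.31
   fL bL 21.55 hf mm 50.3 37.5 rms 6.13
```

```bash
python3 -c "
from station import manip
print(manip.hand_in())"
```

```text
the job is handed in; nothing more can be done
None
```

I slid the block up to the heater's deck edge, tipped it onto the deck wells up, pushed it firmly against the stop strip and handed the job in; the last wrist-camera measurement put it within about 0.1° of my estimate of the heater's angle, seated against the stop and inside the deck's sides, and I never moved the arm near the jar, marker or forceps.

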